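# Close the jewellery box and hold the plating gauge on its plaque

### The job

Gently lower the lid of the wooden jewellery box until it is fully closed, and only then take the yellow plating-thickness gauge straight up out of its dock. Stand the gauge upright with its tip on the red round mark on the lid's brass plaque and press lightly, so that the sprung tip is pushed about half-way in, never hard. Finish while still holding the gauge like that in the gripper, with the lid shut and the other things on the bench left alone.

Things in the scene. Friction and masses are not known exactly. Their poses are not given: they have to be found in the camera images.
- box: dark wooden jewellery box, fixed to the bench, 150 (x) by 180 (y) by 55 mm high without its lid. Origin: centre of its underside, on the bench. Its x axis points from the front to the hinge side; at its start it stands turned by up to 0.35 rad. It carries the lid.
- lid (a joint): lid angle, rad: 0 shut (level), 1.57 upright; starts part open, 0.7 to 1.15. Board 150 by 180 mm, 8 mm thick, 0.2 kg, no handle, hinged on the far (+x) rim of the box; shut, its top is flat, 64 mm above the bench. A friction hinge keeps it where it is left; a push of 1 to 3 N on its outer face near the front edge lowers it.
- hinge (a point): middle of the lid's hinge line, on the underside of the lid, 75 mm behind the middle of the box and 55.5 mm above the bench. Its axes turn with the lid: at angle 0 its x axis is that of the box; the lid extends from it to -x by 150 mm, and the hinge line runs along y.
- mark (a point): centre of the red round mark, 20 mm across, on the brass plaque (70 by 90 mm) on the outside of the lid; 80 mm from the hinge line, 70 mm from the lid's front edge, midway between its sides. Its z axis is the lid's outward normal; with the lid shut it lies level, 64 mm above the bench.
- gauge: pen-like gauge, loose, 0.13 kg, upright in its dock. z axis up; origin: end of its brass tip when not pressed. From there: tip (6 mm diameter) 0 to 12 mm, steel shaft (14 mm) to 55 mm, square yellow grip 24 by 24 mm (flats face its x and y) to 125 mm, black cap to 130 mm. The foot of the yellow grip rests on the dock. Grip it across two flats from above.
- plunger (a joint): how far the gauge's sprung tip is pushed in, in m: 0 free, 0.010 fully in. The spring takes about 0.4 N at first and 0.4 N more for each mm, so 2.4 N half-way.
- tip (a point): the end face of the gauge's sprung tip; it moves with the tip
- dock: dark steel dock block, fixed, 90 by 90 by 70 mm high, with an upright 18 mm hole through its middle, in which the gauge's shaft hangs. Origin: centre of its underside.
- bottle: white bottle with yellow cap, 64 mm diameter, 170 mm high, loose; leave alone. Origin: underside centre.
- jar: small glass jar with a steel cap, 60 mm diameter, 75 mm high, loose; leave alone. Origin: underside centre.
- hammer: hammer with wooden handle, 240 mm long, lying, loose; leave alone. Handle towards its -x.
- mandrel: steel ring mandrel, a lying tapered rod 260 mm long, 26 mm thick at its handle end, loose; leave alone. Origin: the handle end; its z axis runs along the rod.
- tray: small grey parts tray, 120 by 90 by 25 mm, loose; leave alone. Origin: underside centre.
- marker: green marker pen, 120 mm long, 16 mm thick, lying, loose; leave alone. Its x axis runs along it.

How it is judged:
On the way, in this order (a step that is already met when the one before it is completed fails the run):
1. the lid is fully closed (value of joint lid below 0.05 rad), for 0.2 s.
2. the gauge is lifted out of its dock (height (world z) of gauge above 0.075 m and contact force between the fingers and gauge above 1 N), for 0.2 s.
At the end, for the whole second after the job is handed in: The lid is shut (within 0.05 rad); the gauge, gripped by the fingers, stands upright within 0.17 rad (10 degrees), its tip within 9 mm of the mark's centre and pushed in by 2 to 8 mm of its 10 mm, pressing on the box's lid with 0.6 to 7 N (value of joint lid below 0.05 rad and distance between tip and mark below 0.009 m and angle between gauge's own z axis and vertical below 0.17 rad and value of joint plunger between 0.002 and 0.008 m and contact force between gauge and box between 0.6 and 7 N and contact force between the fingers and gauge above 1 N); the arm keeps its last pose, push and grip.
It fails at once if the gauge is pressed hard (over 15 N) on the box or its lid (contact force between gauge and box above 15 N).
It fails at once if the lid is slammed (faster than 2.5 rad/s) (velocity of joint lid below -2.5 rad/s).
It fails at once if another thing on the bench is displaced by more than 30 mm (distance of any of bottle, jar, hammer, mandrel, tray, marker from where it was at the start of the episode above 0.03 m).
It also fails if it takes over 58 s, if anything falls off the work surface, if the arm or the gripper's body presses on something with over 40 N, if the wrist force passes 120 N, or if a joint passes its speed limit or range.

### The arm

A 6-joint arm with a two-finger parallel gripper is mounted at the origin on the work surface. World frame = base frame: x ahead of the robot, y to its left, z up, the work surface at z = 0. Lengths are in m, angles in rad, forces in N, time in s.
With the tool pointing down it reaches from about 0.375 to 0.925 m from the base axis. Payload 5.7 kg.
Tool frame: the origin (TCP) lies midway between the tips of the shut fingers; the grasp point (between the pads) lies 19 mm behind it; z points along the fingers, y is the line along which they close (so a half turn about z gives the same grasp; the last joint's range is limited). The gripper opens to 85 mm and grips with 20 to 120 N. Pads are 22 mm wide; open, the fingers measure 114 mm over their backs; the gripper's body (76 mm by 85 mm) begins 54 mm behind the grasp point. The pads swing forward as they close: fully open they stand 13 mm farther back than shut.
Start: joints at [1.206, 0.359, 1.51, -0, 1.272, -0.115], TCP at [0.148, 0.581, 0.231] pointing down, gripper open.
Joint ranges: [-2.97, 2.97], [-1.01, 2.36], [0.21, 2.38], [-0.96, 4.11], [0.2, 2.71], [-2.98, 2.98]. Speed limits (rad/s): [2.39, 2.39, 3.14, 3.14, 3.14, 3.14].

### API

Orientations are given as a unit quaternion [x, y, z, w].
In Python, from workcell import arm, cams gives the robot as it stands.
- The arm moves only by the tool arm_command, never from a script. Its arguments are lists of equal length, an entry for each row: "slide": the shift along the tool's x, y, z scaled (see below), a list of three; "turn": the turn, a rotation vector about the tool's x, y, z scaled (see below), a list of three; "grip": the opening, from -1 (shut) to 1 (fully open). A call has 1 to 5 rows; each row is the pose to reach, as a shift and turn from the pose commanded when the call began, along the tool's axes at that moment; what a row does not reach only later rows make up. The controller multiplies each number of a shift by 0.5 m and each number of a turn by 120 degrees. A row lasts 1/12 s, in which the tool goes at most 41.7 mm and 7.16 degrees, less where a joint would pass 70% of its speed; a pose out of reach is approached as far as the arm can. A call with a number of a shift or a turn outside -1 to 1 is refused whole. A call with a gripper value outside its range is refused whole. The fingers move at their own pace and stop on an object; "force" is the grip in N (left out, the last holds). Time passes only in rows, so rows that repeat a pose let the fingers close. It gives the time, the measured TCP pose, the force, the opening and the grip force at its end, in the units of the state.
- arm.get_obs(): the state, without advancing time (a new reading comes with each control period).
- cams.capture(name): name is "scene" or "side" or "wrist"; returns the picture (480x640x3 uint8, red, green, blue); there is no depth.
- cams.get_calibration(name): a dict with "fx", "fy", "cx", "cy" (pixels), "xyz" and "orientation" of the camera in the world; the wrist camera has in their place "mount" (4x4, takes a point from camera to tool coordinates, whose origin is the TCP and whose axes are the flange's). Camera axes: x right, y down, z forward; pixel columns grow to the right and rows downward; lengths in m; the calibration is good to about 2 mm. A picture is of the moment at which its call begins: read the wrist's pose just before it. get_calibration takes no time and is no camera call.
- arm.job_done(): hands the job in; it is judged then, once.
The state is a dict: "clock": time; "q": joint angles; "dq": joint speeds; "joint_efforts": joint torques, N m; "tool_pos": TCP position; "ee_rot": TCP orientation; "contact_force": force on the tool from outside, world axes, zero at the start; "moment": the same for the moment, N m; "gripper_width": finger opening in m; "grasp_force": force on a finger pad.
Only numpy, scipy, OpenCV 4.12 (cv2) and the standard library are available. Lean on these libraries where they do the work, as an engineer would, in place of code of your own. Each camera call takes 0.05 s, during which the arm holds its last target. There are 200 camera calls.

## Working session

There is one attempt and no reset: what is moved stays moved. The work goes in short steps, Python scripts to look and compute and a tool call to move; the robot and the scene stay as the last step left them, time stands still between calls to the robot, and variables do not carry over. Pictures are saved under pics/ and viewed, at most 10 in all, crops included, and the job is handed in when it is done.

Besides the shell and the picture viewer there is one more tool, called after "Request:" as a command line: name --argument value ..., lists and objects as JSON in quotes. arm_command: Moves the arm, as the interface text tells. Its arguments: {"type":"object","properties":{"slide":{"type":"array","items":{"type":"array","items":{"type":"number"}}},"turn":{"type":"array","items":{"type":"array","items":{"type":"number"}}},"grip":{"type":"array","items":{"type":"number"}},"force":{"type":"number"}},"required":["slide","turn","grip"]}

```bash
mkdir -p pics; ls
python3 - <<'E'
from workcell import arm, cams
import cv2, json
o=arm.get_obs(); print({k:o[k] for k in("clock","tool_pos","ee_rot","gripper_width","contact_force")})
for n in("scene","side","wrist"):
    print(n,cams.get_calibration(n))
for n in("scene","side"):
    cv2.imwrite(f"pics/{n}0.png",cams.capture(n)[:,:,::-1])
E
```

```text
pics
{'clock': 0.0, 'tool_pos': array([0.148076  , 0.58073415, 0.23045336]), 'ee_rot': array([ 1.24581861e-01,  9.92208907e-01, -8.88866678e-04, -2.34622189e-04]), 'gripper_width': 0.08542396479337029, 'contact_force': array([ 0.58599067, -0.14326834,  0.44654739])}
scene {'fx': 501.6656624117129, 'fy': 501.6656624117129, 'cx': 324.7780661959746, 'cy': 235.48485807375994, 'xyz': array([ 1.51760287, -0.64807516,  0.89772486]), 'orientation': array([ 0.78717349,  0.43018398, -0.20432539, -0.39185554])}
side {'fx': 486.0951306591215, 'fy': 486.0951306591215, 'cx': 318.74138618213794, 'cy': 237.98205085381653, 'xyz': array([ 0.08025875, -0.67436102,  0.86910546]), 'orientation': array([ 0.86276304, -0.31561649,  0.12956967, -0.37314591])}
wrist {'fx': 417.4287770284725, 'fy': 417.4287770284725, 'cx': 314.94363736166395, 'cy': 237.6218633785988, 'mount': array([[-3.99736790e-04, -9.45107837e-01, -3.26758345e-01,
         8.41304625e-02],
       [ 9.99999879e-01, -2.83598009e-04, -4.03068634e-04,
         9.42551723e-05],
       [ 2.88275309e-04, -3.26758467e-01,  9.45107836e-01,
        -1.42218183e-01],
       [ 0.00000000e+00,  0.00000000e+00,  0.00000000e+00,
         1.00000000e+00]])}
```

View pics/scene0.png

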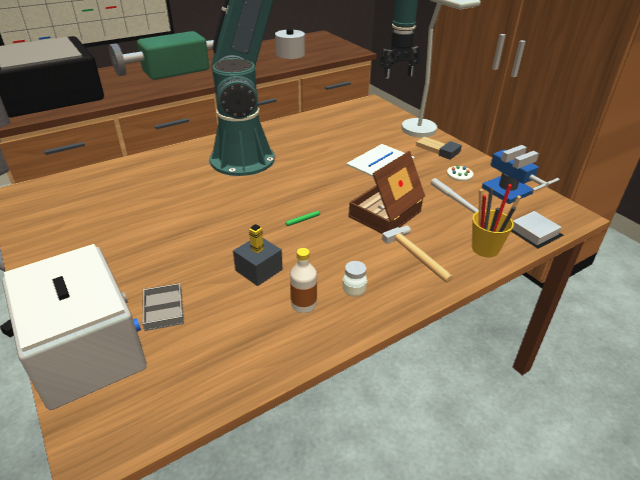

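View pics/side0.png

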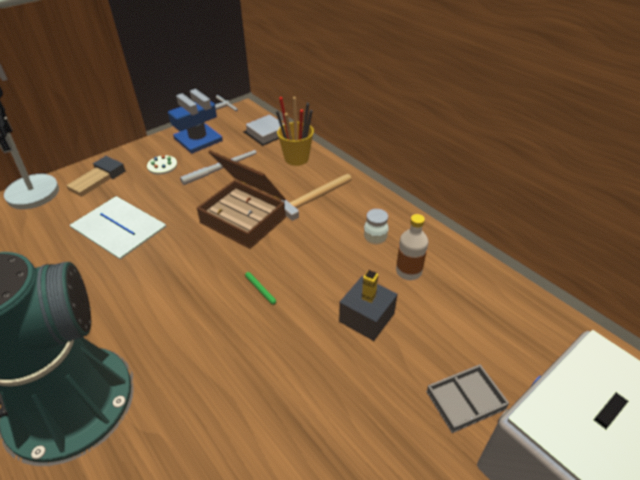

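The scene view shows the box at about (390,205) with the red mark at (400,184), and the gauge in its dock at (257,245). In the side view the box is at (243,210) and the gauge at (371,283). I'll enlarge both views for accurate corners.

```bash
cat > h.py <<'E'
import numpy as np, cv2
from scipy.spatial.transform import Rotation as R
from workcell import arm, cams
def cam(n,o=None):
    c=cams.get_calibration(n); K=np.array([[c['fx'],0,c['cx']],[0,c['fy'],c['cy']],[0,0,1]])
    if n=='wrist':
        o=o or arm.get_obs(); T=R.from_quat(o['ee_rot']).as_matrix(); M=c['mount']
        return K,T@M[:3,:3],T@M[:3,3]+o['tool_pos']
    return K,R.from_quat(c['orientation']).as_matrix(),np.array(c['xyz'])
def ray(C,p):
    d=C[1]@np.linalg.inv(C[0])@np.array([p[0],p[1],1.]); return C[2],d/np.linalg.norm(d)
def onz(C,p,z):
    o,d=ray(C,p); return o+d*(z-o[2])/d[2]
def tri(rays):
    A=np.zeros((3,3));b=np.zeros(3)
    for o,d in rays:
        P=np.eye(3)-np.outer(d,d);A+=P;b+=P@o
    x=np.linalg.solve(A,b); return x,[np.linalg.norm((np.eye(3)-np.outer(d,d))@(x-o)) for o,d in rays]
def proj(C,X):
    u=C[0]@C[1].T@(np.asarray(X)-C[2]); return u[:2]/u[2]
E
python3 - <<'E'
from h import *
a=cv2.imread('pics/scene0.png');b=cv2.imread('pics/side0.png')
def crop(i,x,y,w=100,h=75): return cv2.resize(i[y:y+h,x:x+w],(400,300),interpolation=cv2.INTER_CUBIC)
m=np.vstack([np.hstack([crop(a,340,152),crop(a,210,217)]),np.hstack([crop(b,192,155,112,84)[:,:],crop(b,320,265)])])
cv2.imwrite('pics/m.png',m)
for n,i in(('scene',a),('side',b)):
    h=cv2.cvtColor(i,cv2.COLOR_BGR2HSV)
    y=cv2.inRange(h,(20,140,60),(35,255,255)); k,_,s,c=cv2.connectedComponentsWithStats(y)
    print(n,[(s[j].tolist(),c[j].round(1).tolist()) for j in range(1,k) if s[j,4]>25])
h=cv2.cvtColor(a,cv2.COLOR_BGR2HSV);r=cv2.inRange(h,(0,200,150),(6,255,255))|cv2.inRange(h,(175,200,150),(180,255,255))
k,_,s,c=cv2.connectedComponentsWithStats(r);print([(s[j].tolist(),c[j].round(1).tolist()) for j in range(1,k) if s[j,4]>8])
E
```

```text
scene [([472, 209, 42, 48, 1125], [489.3, 235.3]), ([249, 227, 14, 26, 269], [256.1, 239.6]), ([297, 248, 13, 13, 139], [302.7, 253.6])]
side [([277, 122, 37, 43, 706], [295.9, 146.1]), ([411, 214, 14, 13, 156], [417.2, 219.8]), ([363, 273, 15, 29, 317], [369.2, 286.9])]
[([399, 180, 4, 7, 21], [400.3, 183.1]), ([494, 184, 17, 48, 68], [502.2, 207.1])]
```

View pics/m.png

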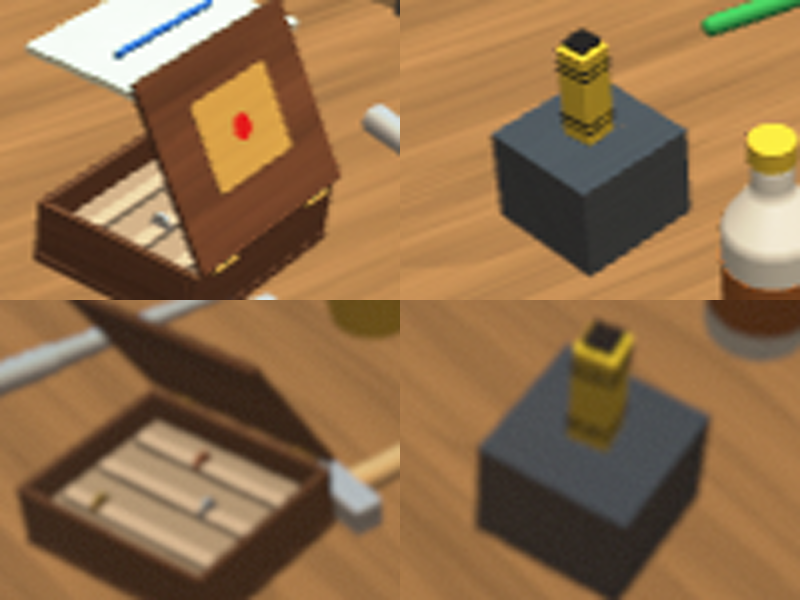

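The enlargement shows the lid's outer face with the red mark and all four box rim corners, plus the dock's top corners and the gauge's black cap in both views. Next I'll compute positions from these.

Run:
```python
from h import *
S=cam('scene');D=cam('side'); f=lambda x,y,ox,oy,s:((x+.5)/s-.5+ox,(y+.5)/s-.5+oy)
s4=400/112
rim=np.array([onz(D,f(x,y-300,192,155,s4),.055) for x,y in((22,492),(205,580),(328,478),(152,392))])
print('rim',rim.round(4).tolist(),rim.mean(0))
e=np.diff(np.vstack([rim,rim[:1]]),axis=0);print(np.linalg.norm(e,axis=1),np.degrees(np.arctan2(e[:,1],e[:,0])))
print('front corner scene',onz(S,f(38,205,340,152,4),.055))
for p in((205,272),(338,178)): print('hinge corners scene z55',onz(S,f(*p,340,152,4),.0555))
print('dock side',[onz(D,f(x-400,y-300,320,265,4),.07)[:2].round(4).tolist() for x,y in((480,450),(628,528),(708,418),(565,345))])
print('dock scene',[onz(S,f(x-400,y,210,217,4),.07)[:2].round(4).tolist() for x,y in((495,137),(583,193),(687,130))])
cs=f(183,43,210,217,4);cd=f(203,37,320,265,4)
print('cap',tri([ray(S,cs),ray(D,cd)]),onz(S,cs,.145),onz(D,cd,.145))
o=arm.get_obs();print(R.from_quat(o['ee_rot']).as_matrix().round(4).tolist())
```

```text
rim [[0.4557, 0.2828, 0.055], [0.5044, 0.1164, 0.055], [0.6353, 0.1494, 0.055], [0.5942, 0.3237, 0.055]] [0.54739595 0.21807128 0.055     ]
[0.17344399 0.13501071 0.17913416 0.14448726] [ -73.68729083   14.15570511  103.24972955 -163.54741428]
front corner scene [0.5103103  0.11239565 0.055     ]
hinge corners scene z55 [0.64518352 0.16428786 0.0555    ]
hinge corners scene z55 [0.60256222 0.33056389 0.0555    ]
dock side [[0.5215, -0.1999], [0.5449, -0.2859], [0.628, -0.2622], [0.6062, -0.1751]]
dock scene [[0.5521, -0.2857], [0.6318, -0.2627], [0.6117, -0.1769]]
cap (array([ 0.57767286, -0.22897141,  0.14062927]), [np.float64(0.0010461733233304048), np.float64(0.0010461733233306928)]) [ 0.58378411 -0.23257801  0.145     ] [ 0.57502159 -0.2304245   0.145     ]
[[-0.969, 0.2472, -0.0006], [0.2472, 0.969, -0.0016], [0.0002, -0.0016, -1.0]]
```

Request:
arm_command --slide '[[-0.07,-0.03,-0.02],[-0.14,-0.06,-0.05],[-0.21,-0.09,-0.08],[-0.28,-0.11,-0.1],[-0.35,-0.13,-0.12]]' --turn '[[0,0,-0.05],[0,0,-0.1],[0,0,-0.15],[0,0,-0.2],[0,0,-0.25]]' --grip '[-1,-1,-1,-1,-1]'

```text
clock: 0.52
tool_pos: [0.3027, 0.4738, 0.2918]
ee_rot: [-0.139, 0.99, -0.0, -0.0]
contact_force: [-0.5, 0.5, -0.4]
gripper_width: 0.0253
grasp_force: 0.0
```

Run:
```python
from h import *
S=cam('scene');D=cam('side'); f=lambda x,y,ox,oy,s:((x+.5)/s-.5+ox,(y+.5)/s-.5+oy)
a=0.266; ux=np.array([np.cos(a),np.sin(a),0]);uy=np.array([-ux[1],ux[0],0])
H=np.array([.6225,.2435,.0555])
for nm,p,r in(('mark',(400.3,183.1),.08),('c1',f(133,88,340,152,4),.15),('c2',f(278,2,340,152,4),.15)):
    o,d=ray(S,p); off={'mark':0,'c1':-.09,'c2':.09}[nm]
    s=((H+off*uy-o)@uy)/(d@uy); X=o+s*d-H; print(nm,X@ux,X[2],'r',np.hypot(X@ux,X[2]),'ang',np.arctan2(X[2],-X@ux)-np.arctan2(.0085,r))
for n,C,p in(('bottle',S,(303,306)),('jar',S,(355,290)),('bottle',D,(411,273)),('jar',D,(376,239)),('tray',D,(468,399))): print(n,onz(C,p,0))
print('bottlecap',tri([ray(S,(302.7,253.6)),ray(D,(417.2,219.8))]))
o=arm.get_obs();M=R.from_quat(o['ee_rot']).as_matrix();print(o['clock'],o['tool_pos'],M.round(3).tolist(),o['gripper_width'],o['contact_force'],o['q'])
for nm,T in(('above',H-0.02*ux+[0,0,.2]),): print(nm,T,(M.T@(T-o['tool_pos'])/.5).round(3))
```

```text
mark -0.03264463746060952 0.0717828638119209 r 0.0788571613233409 ang 1.038130528809199
c1 -0.07005716115817705 0.12741124196568032 r 0.14540161762779646 ang 1.0114616164061188
c2 -0.06990959466930433 0.12459267862472523 r 0.14286597563349535 ang 1.0028609520248477
bottle [ 0.75879513 -0.20089279  0.        ]
jar [ 0.78130571 -0.05809873  0.        ]
bottle [ 0.75033617 -0.20294279  0.        ]
jar [ 7.70320916e-01 -6.36775685e-02  1.11022302e-16]
tray [ 0.58971518 -0.49516871  0.        ]
bottlecap (array([ 0.75223194, -0.19460411,  0.16245189]), [np.float64(0.0012775320963782494), np.float64(0.0012775320963782874)])
0.5167 [0.30274148 0.47378639 0.29177846] [[-0.961, -0.276, -0.0], [-0.276, 0.961, -0.0], [0.0, -0.0, -1.0]] 0.025294694505317315 [-0.52313776  0.53807107 -0.40603834] [ 8.79411964e-01  2.54963408e-01  1.50903881e+00 -9.00531238e-05
  1.37785201e+00 -9.70858683e-01]
above [0.6032034  0.23824252 0.2555    ] [-0.448 -0.619  0.073]
```

Request:
arm_command --slide '[[-0.05,-0.06,0],[-0.1,-0.12,0],[-0.14,-0.18,0.01],[-0.18,-0.25,0.01],[-0.22,-0.31,0.02]]' --turn '[[0,0,0],[0,0,0],[0,0,0],[0,0,0],[0,0,0]]' --grip '[-1,-1,-1,-1,-1]'

```text
clock: 0.93
tool_pos: [0.451, 0.3538, 0.2815]
ee_rot: [-0.136, 0.991, -0.0, 0.0]
contact_force: [1.8, 0.8, 0.8]
gripper_width: -0.0
grasp_force: 0.0
```

Request:
arm_command --slide '[[-0.06,-0.08,0.01],[-0.12,-0.16,0.03],[-0.18,-0.24,0.04],[-0.23,-0.31,0.05],[-0.23,-0.31,0.05]]' --turn '[[0,0,0],[0,0,0],[0,0,0],[0,0,0],[0,0,0]]' --grip '[-1,-1,-1,-1,-1]'

```text
clock: 1.35
tool_pos: [0.6046, 0.2345, 0.2551]
ee_rot: [-0.136, 0.991, -0.001, -0.0]
contact_force: [-0.3, 0.2, -0.5]
gripper_width: 0.0002
grasp_force: 0.0
```

```bash
cat > box.py <<'E'
from h import *
a=0.266; ux=np.array([np.cos(a),np.sin(a),0]);uy=np.array([-ux[1],ux[0],0]);H=np.array([.6225,.2435,.0555])
def st():
    o=arm.get_obs();M=R.from_quat(o['ee_rot']).as_matrix();X=o['tool_pos']-H
    print(round(float(o['clock']),2),'tcp',o['tool_pos'].round(4),'u,v,w',(X@ux).round(4),(X@uy).round(4),X[2].round(4),'F',o['contact_force'].round(2),'w',round(float(o['gripper_width']),4),'gf',o['grasp_force'])
    return o,M
E
python3 - <<'E'
from box import *
o,M=st(); print(M.round(3).tolist())
cv2.imwrite('pics/w1.png',cams.capture('wrist')[:,:,::-1])
E
```

```text
1.35 tcp [0.6046 0.2345 0.2551] u,v,w -0.0196 -0.0039 0.1996 F [-0.3   0.2  -0.47] w 0.0002 gf 0.0
[[-0.963, -0.269, -0.0], [-0.269, 0.963, -0.001], [0.001, -0.001, -1.0]]
```

View pics/w1.png

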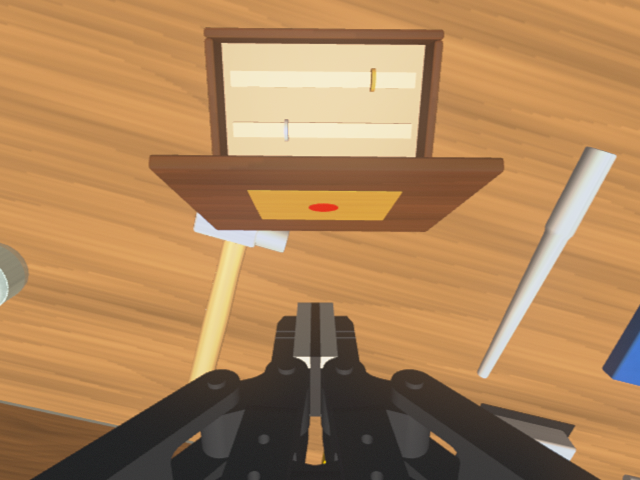

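The wrist view shows the lid edge running level from (150,157) to (503,160), the red mark at (323,208), and the closed fingers at (316,330) on the hinge side. The tool is aligned with the box and ready to push, so I'll descend behind the lid and move into contact.

Request:
arm_command --slide '[[0,0,0.05],[0,0,0.1],[0,0,0.14],[0,0,0.16],[0,0,0.16]]' --turn '[[0,0,0],[0,0,0],[0,0,0],[0,0,0],[0,0,0]]' --grip '[-1,-1,-1,-1,-1]'

```text
clock: 1.82
tool_pos: [0.6, 0.237, 0.1732]
ee_rot: [-0.137, 0.991, -0.0, -0.003]
contact_force: [-0.7, -0.3, -0.2]
gripper_width: 0.0002
grasp_force: 0.0
```

Run:
```python
from box import *
C=cam('wrist',dict(tool_pos=np.array([.6046,.2345,.2551]),ee_rot=R.from_matrix([[-0.963,-0.269,-0.0],[-0.269,0.963,-0.001],[0.001,-0.001,-1.0]]).as_quat()))
for nm,p,z in(('rimFL',(206,35),.055),('rimFR',(443,35),.055),('hingeL',(247,231),.058),('hingeR',(427,231),.058)):
    X=onz(C,p,z);print(nm,X,(X-H)@ux,(X-H)@uy)
for nm,p,v in(('mark',(323,208),0),('edge',(326,158),0)):
    o,d=ray(C,p)
    for r in([.08] if nm=='mark' else[.15]):
        # point at distance r from hinge in u-w plane, outer face
        ts=np.linspace(.05,.6,5000);P=o+ts[:,None]*d-H;rr=np.hypot(P@ux,P[:,2]);k=np.argmin(abs(rr-np.hypot(r,.0085)));X=P[k]
        print(nm,X@ux,X@uy,X[2],np.arctan2(X[2],-X@ux)-np.arctan2(.0085,r))
st()
```

```text
rimFL [0.50580719 0.1225714  0.055     ] -0.1443777479483689 -0.08600001876067621
rimFR [0.45850443 0.29222895 0.055     ] -0.14541827422444603 0.09012536596556858
hingeL [0.64635693 0.18550066 0.058     ] 0.00777135070259817 -0.062230881430360215
hingeR [0.60496318 0.3337843  0.058     ] 0.006813360381559032 0.09171898626604644
mark 0.009099286015494625 0.004249703416768058 -0.07994583897167495 -1.789979620884952
edge -0.07322712270615016 0.001037125788156873 0.1311955191178007 1.0051093325513603
1.82 tcp [0.6    0.237  0.1732] u,v,w -0.0234 -0.0003 0.1177 F [-0.69 -0.3  -0.24] w 0.0002 gf 0.0
```

Request:
arm_command --slide '[[0.02,0,0],[0.04,0,0],[0.054,0,0],[0.066,0,0.006],[0.078,0,0.013]]' --turn '[[0,0,0],[0,0,0],[0,0,0],[0,0,0],[0,0,0]]' --grip '[-1,-1,-1,-1,-1]'

```text
clock: 2.23
tool_pos: [0.5649, 0.2272, 0.1713]
ee_rot: [-0.137, 0.991, 0.0, 0.002]
contact_force: [1.2, -0.6, 2.2]
gripper_width: 0.0001
grasp_force: 0.7
```

Run:
```python
from box import *
st()
c=lambda a:(-.135*np.cos(a)+.0085*np.sin(a)+.015,.135*np.sin(a)+.0085*np.cos(a))
p=lambda a:np.round([-c(a)[0]/.5,-c(a)[1]/.5],4)
for s in np.arange(.9,.01,-.225):
    print(round(s,3),[(p(s-k*.045)-p(s)).round(3).tolist() for k in range(1,6)])
```

```text
2.23 tcp [0.5649 0.2272 0.1713] u,v,w -0.0598 -0.0006 0.1158 F [ 1.21 -0.56  2.23] w 0.0001 gf 0.7344077853485942
0.9 [[0.01, 0.007], [0.019, 0.015], [0.028, 0.023], [0.037, 0.031], [0.046, 0.04]]
0.675 [[0.008, 0.009], [0.016, 0.019], [0.023, 0.029], [0.029, 0.039], [0.036, 0.049]]
0.45 [[0.006, 0.011], [0.011, 0.022], [0.016, 0.033], [0.02, 0.044], [0.024, 0.056]]
0.225 [[0.003, 0.012], [0.006, 0.024], [0.008, 0.036], [0.01, 0.048], [0.011, 0.06]]
```

Contact with the lid is light, about 2.5 N. I'll follow the arc.

Request:
arm_command --slide '[[0.01,0,0.007],[0.019,0,0.015],[0.028,0,0.023],[0.037,0,0.031],[0.046,0,0.04]]' --turn '[[0,0,0],[0,0,0],[0,0,0],[0,0,0],[0,0,0]]' --grip '[-1,-1,-1,-1,-1]'

```text
clock: 2.65
tool_pos: [0.5421, 0.2206, 0.1493]
ee_rot: [-0.136, 0.991, -0.0, -0.0]
contact_force: [0.4, 0.7, 2.1]
gripper_width: -0.0002
grasp_force: 0.7
```

Request:
arm_command --slide '[[0.008,0,0.009],[0.016,0,0.019],[0.023,0,0.029],[0.029,0,0.039],[0.036,0,0.049]]' --turn '[[0,0,0],[0,0,0],[0,0,0],[0,0,0],[0,0,0]]' --grip '[-1,-1,-1,-1,-1]'

```text
clock: 3.07
tool_pos: [0.5249, 0.2157, 0.1247]
ee_rot: [-0.136, 0.991, -0.0, -0.0]
contact_force: [-0.0, 0.7, 0.8]
gripper_width: 0.0003
grasp_force: 0.5
```

Request:
arm_command --slide '[[0.006,0,0.011],[0.011,0,0.022],[0.016,0,0.033],[0.02,0,0.044],[0.024,0,0.056]]' --turn '[[0,0,0],[0,0,0],[0,0,0],[0,0,0],[0,0,0]]' --grip '[-1,-1,-1,-1,-1]'

```text
clock: 3.48
tool_pos: [0.5135, 0.2125, 0.0967]
ee_rot: [-0.136, 0.991, -0.0, -0.0]
contact_force: [-0.6, 0.4, 0.7]
gripper_width: -0.0001
grasp_force: 0.5
```

Request:
arm_command --slide '[[0.003,0,0.01],[0.006,0,0.021],[0.008,0,0.032],[0.009,0,0.043],[0.01,0,0.054]]' --turn '[[0,0,0],[0,0,0],[0,0,0],[0,0,0],[0,0,0]]' --grip '[-1,-1,-1,-1,-1]'

```text
clock: 3.9
tool_pos: [0.5088, 0.2112, 0.0697]
ee_rot: [-0.136, 0.991, -0.0, -0.0]
contact_force: [0.4, 0.0, 0.5]
gripper_width: -0.0003
grasp_force: 0.5
```

Request:
arm_command --slide '[[0,0,0.004],[0,0,0.007],[0,0,0.01],[0,0,0.012],[0,0,0.012]]' --turn '[[0,0,0],[0,0,0],[0,0,0],[0,0,0],[0,0,0]]' --grip '[-1,-1,-1,-1,-1]'

```text
clock: 4.32
tool_pos: [0.5091, 0.2113, 0.0643]
ee_rot: [-0.136, 0.991, -0.0, 0.0]
contact_force: [0.7, 0.5, 0.2]
gripper_width: -0.0001
grasp_force: 0.0
```

Request:
arm_command --slide '[[0,0,0.002],[0,0,0.003],[0,0,0.003],[0,0,0.003]]' --turn '[[0,0,0],[0,0,0],[0,0,0],[0,0,0]]' --grip '[-1,-1,-1,-1]'

```text
clock: 4.65
tool_pos: [0.5093, 0.2113, 0.0635]
ee_rot: [-0.136, 0.991, -0.0, 0.0]
contact_force: [-0.8, -0.7, 6.1]
gripper_width: 0.0001
grasp_force: 2.9
```

Run:
```python
from box import *
st()
a=cams.capture('scene');b=cams.capture('side')
c=lambda i,x,y:cv2.resize(i[y:y+112,x:x+150],(400,300),interpolation=cv2.INTER_CUBIC)
cv2.imwrite('pics/c2.png',np.hstack([c(a,320,140),c(b,170,140)])[:,:,::-1])
```

```text
4.65 tcp [0.5093 0.2113 0.0635] u,v,w -0.1177 -0.0013 0.008 F [-0.85 -0.74  6.09] w 0.0001 gf 2.8590643778443336
```

View pics/c2.png

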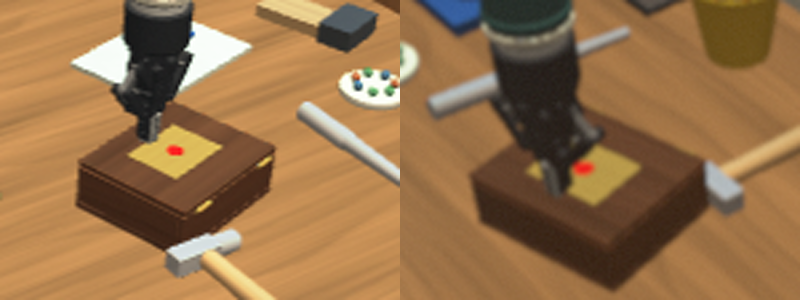

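Both views show the lid lying flat on the box, with the red mark visible at about (175,150) in the left crop and (583,168) in the right one. I'll back off upwards and measure the mark.

Request:
arm_command --slide '[[0,0,-0.02],[0,0,-0.08],[0,0,-0.16],[0,0,-0.24],[0,0,-0.32]]' --turn '[[0,0,0],[0,0,0],[0,0,0],[0,0,0],[0,0,0]]' --grip '[-1,-1,-1,-1,-1]'

```text
clock: 5.17
tool_pos: [0.5085, 0.2112, 0.2251]
ee_rot: [-0.136, 0.991, -0.0, -0.0]
contact_force: [0.8, -0.2, -1.2]
gripper_width: -0.0004
grasp_force: 0.0
```

Request:
arm_command --slide '[[-0.02,0,-0.06],[-0.04,0,-0.1],[-0.04,0,-0.1],[-0.04,0,-0.1]]' --turn '[[0,0,0],[0,0,0],[0,0,0],[0,0,0]]' --grip '[0,1,1,1]'

```text
clock: 5.5
tool_pos: [0.5293, 0.217, 0.2748]
ee_rot: [-0.136, 0.991, 0.0, 0.002]
contact_force: [-1.5, -0.4, -0.5]
gripper_width: 0.0482
grasp_force: 0.0
```

```bash
cat >> h.py <<'E'
def red(n,near):
    o=arm.get_obs();C=cam(n,o);i=cams.capture(n)
    h=cv2.cvtColor(i,cv2.COLOR_RGB2HSV);r=cv2.inRange(h,(0,180,110),(6,255,255))|cv2.inRange(h,(174,180,110),(180,255,255))
    k,_,s,c=cv2.connectedComponentsWithStats(r)
    if near is None: near=proj(C,[.5,.225,.064]) if n!='wrist' else proj(C,[.5482,.2230,.064])
    g=[j for j in range(1,k) if s[j,4]>8]; j=min(g,key=lambda j:np.hypot(*(c[j]-near)))
    return C,c[j],s[j].tolist(),i
E
python3 - <<'E'
from box import *
o,M=st();rs=[]
for n in('scene','side','wrist'):
    C,c,s,i=red(n,proj(cam(n,arm.get_obs()),[.548,.224,.064])); rs.append(ray(C,c)); print(n,c.round(1),s,onz(C,c,.064).round(4))
print(tri(rs))
cv2.imwrite('pics/w2.png',i[:,:,::-1])
E
```

```text
5.5 tcp [0.5293 0.217  0.2748] u,v,w -0.0969 -0.0011 0.2193 F [-1.54 -0.4  -0.54] w 0.0482 gf 0.0
scene [385.3 195.9] [383, 195, 6, 3, 15] [0.5484 0.2202 0.064 ]
side [238.4 202.4] [236, 201, 6, 4, 19] [0.5447 0.2241 0.064 ]
wrist [317.5 219.3] [307, 209, 22, 21, 350] [0.5452 0.2237 0.064 ]
(array([0.54538095, 0.22383002, 0.06244656]), [np.float64(0.0013657186222711796), np.float64(0.0013627940469776907), np.float64(0.0002819590570318444)])
```

Request:
arm_command --slide '[[0.01,-0.05,0],[0.02,-0.12,0],[0.03,-0.2,0],[0.05,-0.28,0],[0.06,-0.36,0]]' --turn '[[0,0,0],[0,0,0],[0,0,0],[0,0,0],[0,0,0]]' --grip '[1,1,1,1,1]'

```text
clock: 6.07
tool_pos: [0.5457, 0.0338, 0.2711]
ee_rot: [-0.137, 0.991, 0.0, -0.002]
contact_force: [-0.2, 0.2, -0.1]
gripper_width: 0.0859
grasp_force: 0.0
```

Request:
arm_command --slide '[[0.01,-0.08,0],[0.03,-0.16,0],[0.04,-0.24,0],[0.05,-0.32,0],[0.06,-0.4,0]]' --turn '[[0,0,0],[0,0,0],[0,0,0],[0,0,0],[0,0,0]]' --grip '[1,1,1,1,1]'

```text
clock: 6.48
tool_pos: [0.5717, -0.1669, 0.2711]
ee_rot: [-0.136, 0.991, 0.001, -0.001]
contact_force: [1.0, 0.3, 0.4]
gripper_width: 0.0852
grasp_force: 0.0
```

Request:
arm_command --slide '[[0.01,-0.06,0],[0.025,-0.11,0],[0.025,-0.125,0],[0.025,-0.125,0]]' --turn '[[0,0,0],[0,0,0],[0,0,0],[0,0,0]]' --grip '[1,1,1,1]'

```text
clock: 6.82
tool_pos: [0.5772, -0.2305, 0.271]
ee_rot: [-0.135, 0.991, 0.001, -0.001]
contact_force: [-0.1, 0.4, -0.6]
gripper_width: 0.0855
grasp_force: 0.0
```

Run:
```python
from box import *
o,M=st();print(M.round(4).tolist())
i=cams.capture('wrist');cv2.imwrite('pics/w3.png',i[:,:,::-1]);C=cam('wrist',o)
h=cv2.cvtColor(i,cv2.COLOR_RGB2HSV);y=cv2.inRange(h,(20,140,60),(35,255,255))
k,_,s,c=cv2.connectedComponentsWithStats(y);print([(s[j].tolist(),c[j].round(1).tolist()) for j in range(1,k) if s[j,4]>50])
print('expected cap',proj(C,[.577,-.23,.145]))
```

```text
6.82 tcp [ 0.5772 -0.2305  0.271 ] u,v,w -0.1683 -0.4454 0.2155 F [-0.12  0.45 -0.64] w 0.0855 gf 0.0
[[-0.9635, -0.2676, -0.0025], [-0.2676, 0.9635, 0.0011], [0.0022, 0.0017, -1.0]]
[([300, 190, 31, 12, 286], [314.8, 195.6]), ([298, 203, 37, 38, 596], [316.1, 218.0]), ([281, 431, 39, 35, 1065], [300.8, 448.0])]
expected cap [315.58057987 225.91522986]
```

View pics/w3.png

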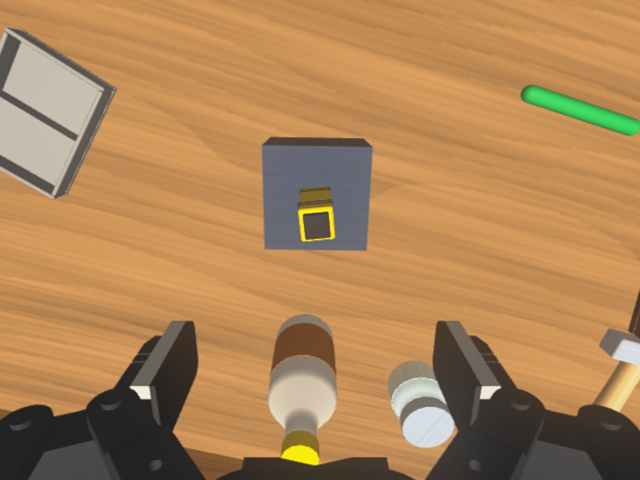

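The wrist view shows the gauge cap at about (316,224), turned about 5° from the tool axes, with clear space for the fingers. The bottle and jar are well below and behind.

Run:
```python
from box import *
o,M=st();i=cv2.imread('pics/w3.png');C=cam('wrist',o)
h=cv2.cvtColor(i,cv2.COLOR_BGR2HSV);y=cv2.inRange(h,(20,140,60),(35,255,255))
k,l,s,c=cv2.connectedComponentsWithStats(y);j=[j for j in range(1,k) if s[j,0]==298][0]
m=(l==j).astype('uint8');cn=max(cv2.findContours(m,0,2)[0],key=cv2.contourArea);r=cv2.minAreaRect(cn);print(r)
for z in(.14,.145):
    X=onz(C,r[0],z);print(z,X,(M.T@(X-o['tool_pos'])/.5).round(3))
B=np.array([onz(C,p,.14) for p in cv2.boxPoints(r)]);e=np.diff(B,axis=0)@M;print(np.degrees(np.arctan2(e[:,1],e[:,0])),np.linalg.norm(e,axis=1))
```

```text
6.87 tcp [ 0.5771 -0.2288  0.2713] u,v,w -0.1679 -0.4438 0.2158 F [-0.97 -0.06 -0.07] w 0.0848 gf 0.0
((316.1781921386719, 221.78219604492188), (36.020347595214844, 34.82630157470703), 84.2894058227539)
0.14 [ 0.57562171 -0.22812248  0.14      ] [0.002 0.001 0.263]
0.145 [ 0.57417575 -0.22855545  0.145     ] [0.005 0.001 0.253]
[ 84.1889901  173.72346472 -95.97064657] [0.02349722 0.0256966  0.02419289]
```

Request:
arm_command --slide '[[0.003,0.001,0.06],[0.003,0.001,0.13],[0.003,0.001,0.2],[0.003,0.001,0.26],[0.003,0.001,0.3]]' --turn '[[0,0,-0.024],[0,0,-0.048],[0,0,-0.048],[0,0,-0.048],[0,0,-0.048]]' --grip '[1,1,1,1,1]'

```text
clock: 7.28
tool_pos: [0.5741, -0.2253, 0.1194]
ee_rot: [-0.187, 0.982, 0.002, -0.002]
contact_force: [-0.3, -0.4, -0.7]
gripper_width: 0.0857
grasp_force: 0.0
```

Request:
arm_command --slide '[[0,0,0.03],[0,0,0.06],[0,0,0.074],[0,0,0.074],[0,0,0.074]]' --turn '[[0,0,0],[0,0,0],[0,0,0],[0,0,0],[0,0,0]]' --grip '[1,1,1,1,1]'

```text
clock: 7.7
tool_pos: [0.5763, -0.2276, 0.0859]
ee_rot: [-0.187, 0.982, 0.0, -0.0]
contact_force: [-0.7, -0.7, 0.6]
gripper_width: 0.0853
grasp_force: 0.0
```

Request:
arm_command --slide '[[0,0,0],[0,0,0],[0,0,0],[0,0,0],[0,0,0]]' --turn '[[0,0,0],[0,0,0],[0,0,0],[0,0,0],[0,0,0]]' --grip '[-1,-1,-1,-1,-1]' --force 30

```text
clock: 8.12
tool_pos: [0.5766, -0.2291, 0.0864]
ee_rot: [-0.186, 0.983, -0.0, 0.0]
contact_force: [0.1, -0.2, -0.8]
gripper_width: 0.0253
grasp_force: 0.0
```

Request:
arm_command --slide '[[0,0,0],[0,0,0],[0,0,0],[0,0,0],[0,0,0]]' --turn '[[0,0,0],[0,0,0],[0,0,0],[0,0,0],[0,0,0]]' --grip '[-1,-1,-1,-1,-1]'

```text
clock: 8.53
tool_pos: [0.5766, -0.2291, 0.0864]
ee_rot: [-0.186, 0.983, -0.0, 0.0]
contact_force: [-1.2, 1.1, 5.8]
gripper_width: 0.0239
grasp_force: 34.0
```

Request:
arm_command --slide '[[0,0,-0.02],[0,0,-0.06],[0,0,-0.11],[0,0,-0.16],[0,0,-0.21]]' --turn '[[0,0,0],[0,0,0],[0,0,0],[0,0,0],[0,0,0]]' --grip '[-1,-1,-1,-1,-1]'

```text
clock: 8.95
tool_pos: [0.5758, -0.2286, 0.1918]
ee_rot: [-0.186, 0.983, 0.0, -0.001]
contact_force: [0.5, -0.2, -1.3]
gripper_width: 0.0236
grasp_force: 33.2
```

Request:
arm_command --slide '[[0,0,-0.04],[0,0,-0.07],[0,0,-0.07],[0,0,-0.07],[0,0,-0.07]]' --turn '[[0,0,0],[0,0,0],[0,0,0],[0,0,0],[0,0,0]]' --grip '[-1,-1,-1,-1,-1]'

```text
clock: 9.37
tool_pos: [0.5756, -0.2284, 0.2247]
ee_rot: [-0.186, 0.983, 0.001, -0.001]
contact_force: [-0.4, 0.1, -1.8]
gripper_width: 0.0235
grasp_force: 33.3
```

Run:
```python
from box import *
o,M=st();print(M.round(4).tolist())
a=cams.capture('scene');b=cams.capture('side')
g=proj(cam('scene'),[.577,-.229,.2]).astype(int);d=proj(cam('side'),[.577,-.229,.2]).astype(int)
c=lambda i,p:cv2.resize(i[max(0,p[1]-60):p[1]+60,p[0]-50:p[0]+50],(400,480),interpolation=cv2.INTER_CUBIC)
print(g,d)
cv2.imwrite('pics/l.png',np.hstack([c(a,g),c(b,d)])[:,:,::-1])
T=np.array([.5453,.2236,.225]);print((M.T@(T-o['tool_pos'])/.5).round(3))
```

```text
9.37 tcp [ 0.5756 -0.2284  0.2247] u,v,w -0.1694 -0.443 0.1692 F [-0.4   0.1  -1.77] w 0.0235 gf 33.2559871673584
[[-0.9308, -0.3656, -0.0018], [-0.3656, 0.9308, 0.0009], [0.0014, 0.0015, -1.0]]
[253 207] [372 253]
[-0.274  0.864  0.   ]
```

View pics/l.png

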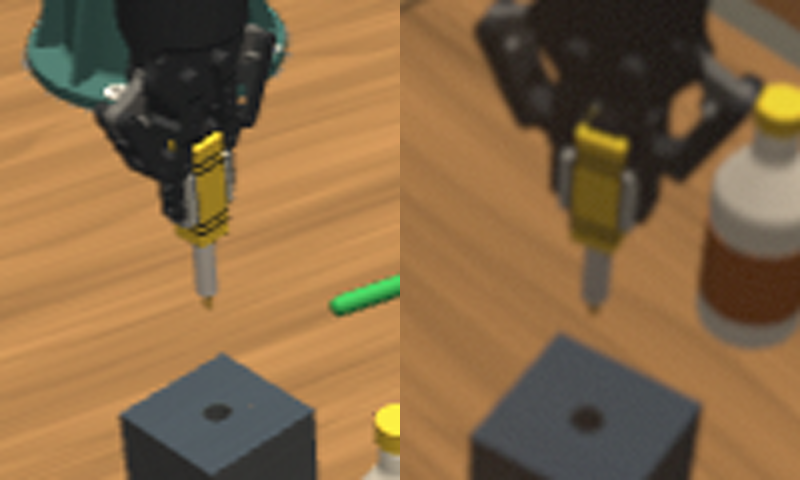

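Both views show the gauge held upright, clear of the dock. The tip is at (208,308) in the left crop and (595,314) in the right one. I'll carry it to above the mark.

Request:
arm_command --slide '[[-0.02,0.05,0],[-0.04,0.12,0],[-0.06,0.2,0],[-0.08,0.27,0],[-0.11,0.34,0]]' --turn '[[0,0,0],[0,0,0],[0,0,0],[0,0,0],[0,0,0]]' --grip '[-1,-1,-1,-1,-1]'

```text
clock: 9.88
tool_pos: [0.5634, -0.049, 0.2243]
ee_rot: [-0.186, 0.983, 0.001, -0.002]
contact_force: [1.0, -0.2, -2.0]
gripper_width: 0.0233
grasp_force: 33.2
```

Request:
arm_command --slide '[[-0.02,0.07,0],[-0.04,0.14,0],[-0.06,0.21,0],[-0.08,0.28,0],[-0.1,0.34,0]]' --turn '[[0,0,0],[0,0,0],[0,0,0],[0,0,0],[0,0,0]]' --grip '[-1,-1,-1,-1,-1]'

```text
clock: 10.3
tool_pos: [0.5481, 0.1281, 0.2245]
ee_rot: [-0.186, 0.982, 0.0, -0.001]
contact_force: [0.8, -0.4, -1.2]
gripper_width: 0.0238
grasp_force: 33.2
```

Request:
arm_command --slide '[[-0.02,0.07,0],[-0.04,0.12,0],[-0.06,0.16,0],[-0.064,0.184,0],[-0.064,0.184,0]]' --turn '[[0,0,0],[0,0,0],[0,0,0],[0,0,0],[0,0,0]]' --grip '[-1,-1,-1,-1,-1]'

```text
clock: 10.72
tool_pos: [0.5448, 0.2254, 0.2246]
ee_rot: [-0.187, 0.982, 0.0, -0.001]
contact_force: [-0.2, -0.1, -1.5]
gripper_width: 0.0237
grasp_force: 33.2
```

Run:
```python
from box import *
S=cam('scene');D=cam('side')
f=lambda x,y,ox,oy:((x+.5)/4-.5+ox,(y+.5)/4-.5+oy)
t=tri([ray(S,f(208,308,203,147)),ray(D,f(195,314,322,193))]);print('tip-tcp lift',t[0]-[.5756,-.2284,.2247],t[1])
b=tri([ray(S,f(204,243,203,147)),ray(D,f(197,248,322,193))]);print('grip foot',b[0]-t[0],b[1])
o,M=st()
pic=[]
for n in('scene','side'):
    C=cam(n);i=cams.capture(n);p=proj(C,[o['tool_pos'][0],o['tool_pos'][1],o['tool_pos'][2]-.08]).astype(int);print(n,p-[50,55])
    pic.append(cv2.resize(i[p[1]-55:p[1]+55,p[0]-50:p[0]+50],(400,440),interpolation=cv2.INTER_CUBIC))
cv2.imwrite('pics/h.png',np.hstack(pic)[:,:,::-1])
```

```text
tip-tcp lift [ 0.00021258 -0.00123514 -0.07357962] [np.float64(0.0006602235989486956), np.float64(0.0006602235989487007)]
grip foot [-0.00167634  0.00142996  0.04749438] [np.float64(0.000206479716676926), np.float64(0.00020647971667672407)]
10.72 tcp [0.5448 0.2254 0.2246] u,v,w -0.0797 0.003 0.1691 F [-0.19 -0.15 -1.53] w 0.0237 gf 33.2446825504303
scene [338 116]
side [184 122]
```

View pics/h.png

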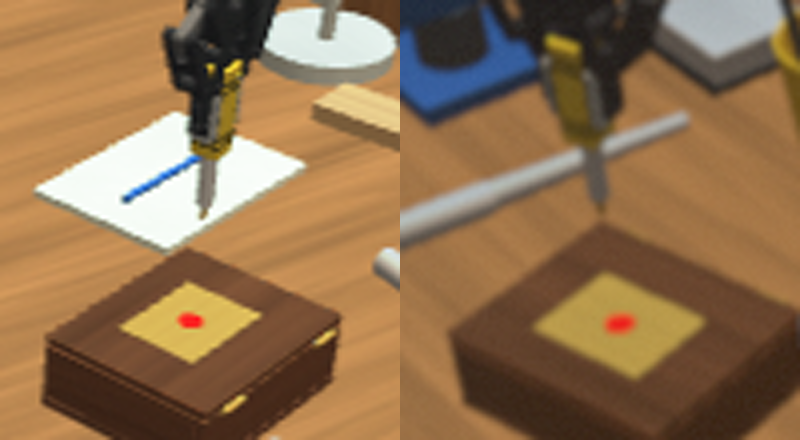

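The view shows the gauge above the closed lid. The tip is at (203,217) and (601,209), and the mark at (190,321) and (621,323), with the lid clear below.

Run:
```python
from box import *
S=cam('scene');D=cam('side');o,M=st()
f=lambda x,y,ox,oy:((x+.5)/4-.5+ox,(y+.5)/4-.5+oy)
t,et=tri([ray(S,f(203,217,338,116)),ray(D,f(201,209,184,122))])
m,em=tri([ray(S,f(190,321,338,116)),ray(D,f(221,323,184,122))])
print('tip',t,et,t-o['tool_pos'],'mark',m,em); d=m-t; print('world',d,'slide',(M.T@d/.5).round(4))
d=np.array([.5453,.2236,.064])-t; print('world alt',d,'slide',(M.T@d/.5).round(4))
```

```text
10.82 tcp [0.5452 0.2228 0.2249] u,v,w -0.08 0.0003 0.1694 F [ 0.36 -0.29 -1.1 ] w 0.0233 gf 33.24513852596283
tip [0.5455858  0.2245325  0.15355816] [np.float64(0.001173288022644796), np.float64(0.0011732880226447676)] [ 0.00034333  0.00176881 -0.07135337] mark [0.54571976 0.22252933 0.06318698] [np.float64(0.0012342719238341488), np.float64(0.0012342719238340367)]
world [ 0.00013396 -0.00200317 -0.09037117] slide [ 0.0008 -0.0037  0.1807]
world alt [-0.0002858  -0.0009325  -0.08955816] slide [ 0.0008 -0.0014  0.1791]
```

Request:
arm_command --slide '[[0.001,-0.002,0.03],[0.001,-0.002,0.07],[0.001,-0.002,0.11],[0.001,-0.002,0.14],[0.001,-0.002,0.16]]' --turn '[[0,0,0],[0,0,0],[0,0,0],[0,0,0],[0,0,0]]' --grip '[-1,-1,-1,-1,-1]'

```text
clock: 11.23
tool_pos: [0.5449, 0.2201, 0.1439]
ee_rot: [-0.185, 0.983, -0.0, -0.002]
contact_force: [-0.2, -0.6, -1.8]
gripper_width: 0.0237
grasp_force: 33.2
```

Request:
arm_command --slide '[[0,0,0.004],[0,0,0.008],[0,0,0.012],[0,0,0.016],[0,0,0.016]]' --turn '[[0,0,0],[0,0,0],[0,0,0],[0,0,0],[0,0,0]]' --grip '[-1,-1,-1,-1,-1]'

```text
clock: 11.65
tool_pos: [0.5463, 0.2222, 0.1383]
ee_rot: [-0.186, 0.983, -0.0, 0.001]
contact_force: [0.1, -0.2, -1.9]
gripper_width: 0.0236
grasp_force: 33.2
```

Run:
```python
from box import *
F=[]
for k in range(4): F.append(arm.get_obs()['contact_force'][2]); i=cams.capture('wrist')
st();print(np.round(F,2),np.mean(F))
```

```text
11.85 tcp [0.5461 0.2223 0.1382] u,v,w -0.0793 -0.0004 0.0827 F [ 0.25  0.59 -1.73] w 0.0239 gf 33.19843769073486
[-1.9  -0.88 -1.73 -1.3 ] -1.453491094925429
```

Request:
arm_command --slide '[[0,0,0.003],[0,0,0.006],[0,0,0.009],[0,0,0.012],[0,0,0.012]]' --turn '[[0,0,0],[0,0,0],[0,0,0],[0,0,0],[0,0,0]]' --grip '[-1,-1,-1,-1,-1]'

```text
clock: 12.27
tool_pos: [0.546, 0.2223, 0.1316]
ee_rot: [-0.186, 0.983, -0.0, 0.0]
contact_force: [0.2, -0.2, 0.9]
gripper_width: 0.0236
grasp_force: 33.4
```

Run:
```python
from box import *
F=[]
for k in range(8): F.append(arm.get_obs()['contact_force'][2]); i=cams.capture('wrist')
st();print(np.round(F,2),np.mean(F))
```

```text
12.67 tcp [0.546  0.2223 0.1319] u,v,w -0.0794 -0.0004 0.0764 F [-0.1   0.89  0.28] w 0.0234 gf 33.39823007583618
[ 0.86 -0.68  0.9  -1.02 -0.07  0.96  0.49 -0.28] 0.14466921503147775
```

Request:
arm_command --slide '[[0,0,0.002],[0,0,0.003],[0,0,0.003],[0,0,0.003],[0,0,0.003]]' --turn '[[0,0,0],[0,0,0],[0,0,0],[0,0,0],[0,0,0]]' --grip '[-1,-1,-1,-1,-1]'

```text
clock: 13.08
tool_pos: [0.546, 0.2222, 0.1303]
ee_rot: [-0.186, 0.983, -0.0, 0.0]
contact_force: [0.4, 1.5, 0.3]
gripper_width: 0.0236
grasp_force: 33.5
```

Run:
```python
from box import *
F=[];pic=[]
for n in('scene','side'):
    C=cam(n);i=cams.capture(n);p=proj(C,[.5455,.223,.08]).astype(int)
    pic.append(cv2.resize(i[p[1]-40:p[1]+40,p[0]-40:p[0]+40],(400,400),interpolation=cv2.INTER_CUBIC))
cv2.imwrite('pics/p.png',np.hstack(pic)[:,:,::-1])
for k in range(12): F.append(arm.get_obs()['contact_force'][2]); cams.capture('wrist')
st();print(np.mean(F)+1.45)
```

```text
13.78 tcp [0.5459 0.2222 0.1303] u,v,w -0.0795 -0.0004 0.0748 F [ 1.53  0.67 -0.1 ] w 0.0235 gf 33.46816062927246
2.0365527166869235
```

View pics/p.png

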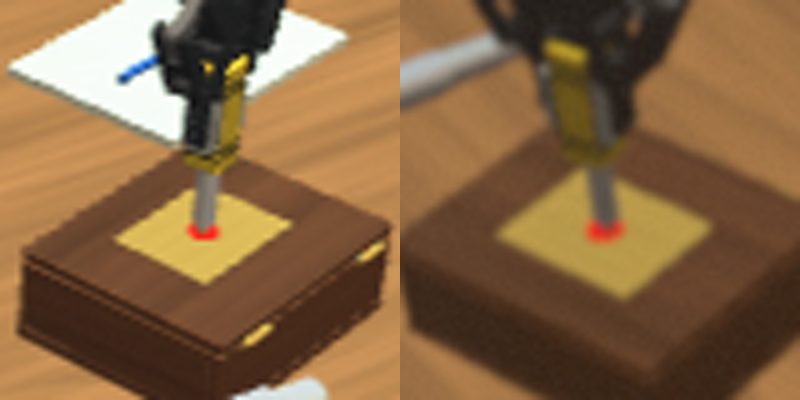

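In both views the tip stands on the red mark, the gauge is upright and the lid is flat. The force is about 2 N, which matches a tip pushed in 4–5 mm, so I'm handing in.

```bash
python3 -c "
from workcell import arm
print(arm.job_done())"
```

```text
the job is handed in; nothing more can be done
None
```

The job is handed in, with no verdict returned: the lid is shut and the gripper is holding the gauge upright on the red mark at about 2 N, with its tip pushed in an estimated 4–5 mm.

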